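Lay out the power-board kit

TASK

Lay out the kit for the next power board: set each of the four components (large capacitor, small capacitor, finned heat sink, copper choke) upright on the green pad whose white silhouette matches its shape and size, centred on the silhouette, with the heat sink lying along its oblong (either way round). Set them down gently, do not drop them, and leave the parts bin and the spray bottle where they stand.

Things in the scene. Friction and masses are not known exactly. Their poses are not given: they have to be found in the camera images.
- cap_large_c (a point): The large capacitor: upright black can with an aluminium top, 35 mm in diameter, 46 mm tall, about 60 g, standing loose. The point is its centre, half-way up (23 mm above its underside); z is its axis, up.
- cap_small_c (a point): The small capacitor: upright black can with an aluminium top, 22 mm in diameter, 34 mm tall, about 20 g, standing loose. The point is its centre, half-way up (17 mm above its underside); z is its axis, up.
- heatsink_c (a point): The heat sink: bare aluminium extrusion with a comb of fins on both long sides, 60 mm long (its x), 30 mm wide over the fin ends (its y), 36 mm tall, about 90 g, standing loose. The sides can be gripped over the fin ends like a solid block. The point is its centre, half-way up (18 mm above its underside); z up.
- choke_c (a point): The choke: flat round coil of copper wire with a black filled middle, 50 mm in diameter, 28 mm tall, about 130 g, lying loose on its flat side; solid to the touch. The point is its centre, half-way up (14 mm above its underside); z is its axis, up.
- pad_large_top (a point): Green square pad, 80 x 80 x 4 mm, fixed to the table, with a white disc silhouette 37 mm in diameter, the place of the large capacitor. The point is the centre of its top face and of the silhouette, 4 mm above the table; z up, x and y parallel to its edges.
- pad_small_top (a point): Green square pad, 80 x 80 x 4 mm, fixed to the table, with a white disc silhouette 24 mm in diameter, the place of the small capacitor. The point is the centre of its top face and of the silhouette, 4 mm above the table; z up, x and y parallel to its edges.
- pad_heatsink_top (a point): Green square pad, 80 x 80 x 4 mm, fixed to the table, with a white oblong silhouette 62 x 32 mm, the place of the heat sink. The point is the centre of its top face and of the silhouette, 4 mm above the table; z up, x and y parallel to its edges (x along the oblong's 62 mm side).
- pad_choke_top (a point): Green square pad, 80 x 80 x 4 mm, fixed to the table, with a white ring silhouette, 52 mm outside with a green 18 mm middle, the place of the choke. The point is the centre of its top face and of the silhouette, 4 mm above the table; z up, x and y parallel to its edges.
- bin_c (a point): Grey open parts bin at the right of the work, 120 x 100 mm, 50 mm tall, to be left alone. The point is 25 mm above its underside, at its middle.
- spray_c (a point): Spray bottle with a paper label and an orange head at the left of the work, 68 mm in diameter, 179 mm tall, to be left alone. The point is on its axis 70 mm above its underside.
Mind the look-alikes: they are no part of the job. Leave any grey look-alike of the part that bears pad_heatsink_top alone. Leave any black look-alike of the part that bears pad_large_top alone.

How it is judged (in metres and radians):
At the end, for the whole second after the job is handed in: Each component stands on its own pad, its centre within 11 mm of the silhouette's centre sideways and its underside on the pad (within 4 mm), upright within 0.12 rad (7 degrees), the heat sink's length within 0.25 rad (14 degrees) of the oblong's, all released and at rest (under 0.02 m/s) (horizontal distance between cap_large_c and pad_large_top below 0.011 m and z of cap_large_c in the frame of pad_large_top between 0.019 and 0.027 m and angle between each of cap_large_c, cap_small_c, heatsink_c, choke_c's own z axis and vertical below 0.12 rad and linear speed of each of cap_large, cap_small, heatsink, choke below 0.02 m/s and horizontal distance between cap_small_c and pad_small_top below 0.011 m and z of cap_small_c in the frame of pad_small_top between 0.013 and 0.021 m and horizontal distance between heatsink_c and pad_heatsink_top below 0.011 m and z of heatsink_c in the frame of pad_heatsink_top between 0.014 and 0.022 m and horizontal distance between choke_c and pad_choke_top below 0.011 m and z of choke_c in the frame of pad_choke_top between 0.01 and 0.018 m and angle between the x axis of heatsink_c and the x axis of pad_heatsink_top, either way round below 0.25 rad); the robot touches nothing.
It fails at once if a component is dropped or thrown (moves faster than 0.7 m/s with no finger on it) ((linear speed of cap_large above 0.7 m/s and contact force between the fingers and cap_large below 0.01 N) or (linear speed of cap_small above 0.7 m/s and contact force between the fingers and cap_small below 0.01 N) or (linear speed of heatsink above 0.7 m/s and contact force between the fingers and heatsink below 0.01 N) or (linear speed of choke above 0.7 m/s and contact force between the fingers and choke below 0.01 N)).
It fails at once if the parts bin is pushed more than 25 mm or tipped (distance of bin_c from where it was at the start of the episode above 0.025 m or angle between bin_c's own z axis and vertical above 0.3 rad).
It fails at once if the spray bottle is pushed more than 25 mm or tipped (distance of spray_c from where it was at the start of the episode above 0.025 m or angle between spray_c's own z axis and vertical above 0.3 rad).
It also fails if it takes over 104 s, if anything falls off the work surface, if the arm or the gripper's body presses on something with over 40 N, if the wrist force passes 120 N, or if a joint passes its speed limit or range.

ROBOT

A 6-joint arm with a two-finger parallel gripper is mounted at the origin on the work surface. World frame = base frame: x ahead of the robot, y to its left, z up, the work surface at z = 0. Lengths are in mm, angles in rad, forces in N, time in s.
With the tool pointing down it reaches from about 375 to 900 mm from the base axis. Payload 3.1 kg.
Tool frame: the origin (TCP) lies on the centre line of the jaws, within the pads' length; the fingertips stand 11 mm ahead of it and the grasp point (between the pads) lies 8 mm behind it; z points along the fingers, y is the line along which they close (so a half turn about z gives the same grasp; the last joint's range is limited). The gripper opens to 87 mm and grips with 3 to 60 N. Pads are 19 mm wide; open, the fingers measure 117 mm over their backs; the gripper's body (75 mm by 190 mm) begins 51 mm behind the grasp point.
Start: joints at [1.081, 0.527, 1.433, -0, 1.181, -0.178], TCP at [191.692, 594.854, 233.548] pointing down, gripper open.
Joint ranges: [-3.08, 3.08], [-0.75, 2.2], [0.22, 2.44], [-1.43, 4.57], [0, 2.65], [-2.85, 2.85]. Speed limits (rad/s): [2.79, 2.79, 3.14, 3.14, 3.14, 3.14].

INTERFACE

Orientations are given as a rotation vector (axis times angle).
In Python, from station import read_state, camera, camera_params, job_done, spot_in, landmark_of gives the robot as it stands.
- The arm moves only by the tool apply_moves, never from a script. Its argument "increments" is a list that holds one entry, the list of rows, each a list of 5 numbers: the opening, from 0 (shut) to 1 (fully open), then the shift along the tool's x, y, z in units of 0.03 m (1.0 is 0.03 m), then the turn about the tool's z in units of 2 pi rad (1.0 is 2 pi rad). A call has 1 to 20 rows; each row shifts and turns the commanded pose from where the row before left it, along the tool's axes as they then stand; what a row does not reach is not made up. A row lasts 1/8 s, in which the tool goes at most 62.5 mm and 10.7 degrees, less where a joint would pass 70% of its speed; a pose out of reach is approached as far as the arm can. A call with a number of a shift or a turn outside -1 to 1 is refused whole. A call with a gripper value outside its range is refused whole. The fingers move at their own pace and stop on an object; "squeeze" is the grip in N (left out, the last holds). Time passes only in rows, so rows that do not move let the fingers close. It gives the time, the measured TCP pose, the force, the opening and the grip force at its end, in the units of the state.
- read_state(): the state, without advancing time (a new reading comes with each control period).
- camera(name): name is "scene" or "top" or "wrist"; returns the picture (384x512x3 uint8, red, green, blue); there is no depth.
- camera_params(name): a dict with "fovy" (degrees; the focal length in pixels is half the picture's height over the tangent of half this angle, whatever the lens; pixels are square), "cx", "cy" (the principal point, pixels), "extrinsics" (4x4, takes a point from camera to world coordinates). Camera axes: x right, y up, looking along -z (the intrinsics and any distortion apply to the point x, -y, -z); pixel columns grow to the right and rows downward; lengths in mm; the calibration is good to about 2 mm. A picture is of the moment at which its call begins: read the wrist's pose just before it. camera_params takes no time and is no camera call; for the wrist camera it gives the pose at the moment of the call.
- job_done(): hands the job in; it is judged then, once.
Trained networks look in the newest picture that a camera, given by its name, has taken for a name from the list of things; names that differ only in an ending like _2 or _b are one class to them, and where a whole thing is asked for, a point or a joint stands for the part that bears it (a point fixed in the world has none). Each returns a list of dicts, best first, with "score" (0 to 1); they miss things now and then, are a little off and sometimes report something else, mostly with a low value. They report only what shows in the picture. A call takes as long as a camera call. They do not tell look-alikes from the thing itself.
- spot_in(camera, query): "location" ([x, y, z] in mm, in the coordinates of the camera as it stood for that picture, good to about 4 mm: the middle of the surface that is visible of it).
- landmark_of(camera, query): "location" ([x, y, z] in mm, in the coordinates of the camera as it stood for that picture, good to about 4 mm: a listed point, or the origin of a listed thing).
The state is a dict: "time": time; "joint_positions": joint angles; "qd": joint speeds; "joint_torque": joint torques, N m; "tcp_pos": TCP position; "eef_rot": TCP orientation; "contact_force": force on the tool from outside, world axes, zero at the start; "wrist_torque": the same for the moment, N m; "opening": finger opening in mm; "gripper_force": force on a finger pad.
Only numpy, scipy, OpenCV 4.12 (cv2) and the standard library are available. Lean on these libraries where they do the work, as an engineer would, in place of code of your own. Each camera call takes 0.05 s, during which the arm holds its last target. There are 200 camera calls.

## Working session

There is one attempt and no reset: what is moved stays moved. The work goes in short steps, Python scripts to look and compute and a tool call to move; the robot and the scene stay as the last step left them, time stands still between calls to the robot, and variables do not carry over. Pictures are saved under pics/ and viewed, at most 14 in all, crops included, and the job is handed in when it is done.

Besides the shell and the picture viewer there is one more tool, called after "Call:" by a JSON object that holds its "api" and its "payload". apply_moves: Moves the arm, as the interface text tells. Its arguments: {"type":"object","properties":{"increments":{"type":"array","items":{"type":"array","items":{"type":"array","items":{"type":"number"}}}},"squeeze":{"type":"number"}},"required":["increments"]}

```bash
mkdir -p pics; cat > h.py <<'E'
import numpy as np, cv2
from station import *
def snap(n,f=None):
    P=camera_params(n); im=camera(n)
    if f: cv2.imwrite('pics/'+f,im[:,:,::-1])
    return P,im
def w(P,l): return (np.array(P['extrinsics'])@np.r_[l,1])[:3]
def proj(P,p):
    q=np.linalg.inv(np.array(P['extrinsics']))@np.r_[p,1]; f=192/np.tan(np.radians(P['fovy'])/2)
    return P['cx']+f*q[0]/-q[2],P['cy']+f*q[1]/q[2]
def ray(P,u,v,z):
    E=np.array(P['extrinsics']); f=192/np.tan(np.radians(P['fovy'])/2)
    d=E[:3,:3]@np.array([(u-P['cx'])/f,-(v-P['cy'])/f,-1]); o=E[:3,3]
    return o+d*(z-o[2])/d[2]
E
python3 - <<'E'
from h import *
np.set_printoptions(precision=1,suppress=True)
print({k:v for k,v in camera_params('top').items()})
P,_=snap('top','top.png'); snap_s=snap('scene','scene.png')
for q in ['cap_large_c','cap_small_c','heatsink_c','choke_c','pad_large_top','pad_small_top','pad_heatsink_top','pad_choke_top','bin_c','spray_c']:
    for r in landmark_of('top',q)[:4]:
        x=w(P,r['location']); print(q,round(r['score'],2),x,np.array(proj(P,x)))
E
```

```text
{'fovy': 54.13482090266172, 'cx': 257.5694547824104, 'cy': 192.3718545138351, 'extrinsics': array([[  -0. ,    1. ,   -0. ,  473. ],
       [  -1. ,   -0. ,    0. ,   16. ],
       [   0. ,    0. ,    1. , 1328.3],
       [   0. ,    0. ,    0. ,    1. ]])}
cap_large_c 0.62 [438.7 -75.8  14.4] [277.1 218.3]
cap_large_c 0.59 [473.  78.  22.] [232.7 209.5]
cap_small_c 0.59 [ 646.4 -260.6   13.7] [327.9 158.2]
heatsink_c 0.68 [617.6 -74.7  16.7] [275.6 167.3]
heatsink_c 0.37 [436.4 -75.   15.5] [276.9 219. ]
heatsink_c 0.27 [ 454.8 -489.9   28.6] [396.1 211.2]
choke_c 0.48 [438.6 -73.5  14.5] [276.4 218.4]
pad_large_top 0.85 [306.5 265.8   1.4] [180.1 258.3]
pad_large_top 0.78 [458.6 282.8   0.8] [174.8 214.8]
pad_small_top 0.8 [ 454.6 -251.1    7.6] [326.5 212.7]
pad_small_top 0.73 [626.6 264.7   1.1] [179.3 167.1]
pad_heatsink_top 0.89 [787.8 126.7   2.3] [217.7 121.1]
pad_heatsink_top 0.84 [640.6  91.5   4.5] [228.3 162.1]
pad_choke_top 0.56 [629.2 261.6   3.7] [180.1 166.2]
bin_c 0.73 [ 452.5 -486.1   27.5] [394.9 211.9]
spray_c 0.66 [610.  485.1  69.5] [109.2 171. ]
```

View images.

```bash
python3 - <<'E'
import cv2
a=cv2.imread('pics/top.png')[90:290,80:430]; cv2.imwrite('pics/topc.png',cv2.resize(a,None,fx=2.28,fy=2.28,interpolation=cv2.INTER_CUBIC))
E
```

```text
(no output)
```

View pics/topc.png

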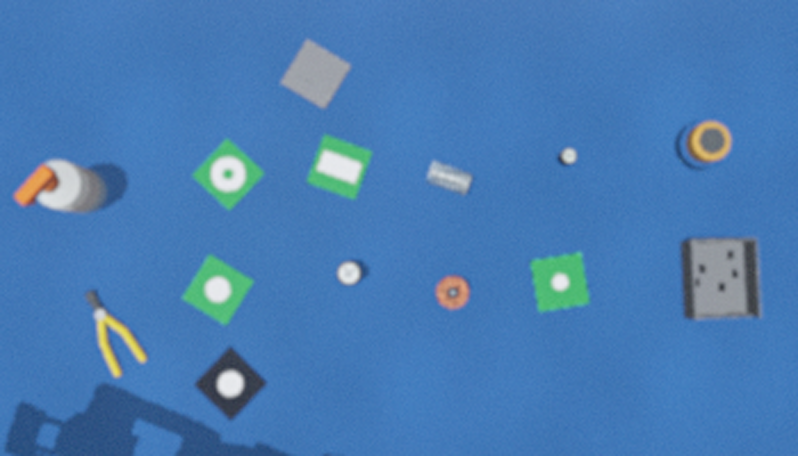

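View pics/scene.png

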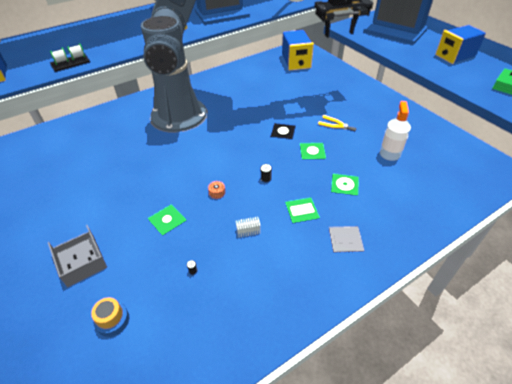

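```bash
python3 - <<'E'
from h import *
from scipy.spatial.transform import Rotation as R
np.set_printoptions(precision=3,suppress=True)
s=read_state(); Rt=R.from_rotvec(s['eef_rot']).as_matrix(); print(s['tcp_pos'],Rt,s['opening'])
W=camera_params('wrist'); E=np.array(W['extrinsics']); print(W['fovy'],W['cx'],W['cy'],'cam in tool',Rt.T@(E[:3,3]-s['tcp_pos']),'\n',Rt.T@E[:3,:3])
P=camera_params('top'); im=cv2.imread('pics/top.png').astype(int); b,g,r=im[...,0],im[...,1],im[...,2]
hi=np.minimum(np.minimum(b,g),r)
def cc(m,z,name,lo=8):
    n,l,st,c=cv2.connectedComponentsWithStats(m.astype(np.uint8))
    for i in range(1,n):
        if st[i,4]>=lo:
            vu=np.argwhere(l==i); pts=np.array([ray(P,u,v,z)[:2] for v,u in vu])
            ev,V=np.linalg.eigh(np.cov(pts.T)); print(name,st[i,4],c[i],ray(P,*c[i],z)[:2],'yaw',np.degrees(np.arctan2(V[1,1],V[0,1]))%180,np.sqrt(ev))
cc((g-r>50)&(g-b>20),4,'green',100)
cc(hi>165,4,'white'); cc((r-b>40)&(g<170),28,'orange')
E
```

```text
[191.696 594.874 233.595] [[-0.952  0.307  0.   ]
 [ 0.307  0.952  0.   ]
 [-0.     0.    -1.   ]] 87.12689577451529
63.33899573382484 257.3415996948171 188.1574180568105 cam in tool [  85.504    0.361 -150.477] 
 [[ 0.     0.951  0.308]
 [ 1.    -0.     0.   ]
 [ 0.     0.308 -0.951]]
green 293 [228.43  162.901] [637.743  91.016] yaw 158.84317833611289 [24.715 27.667]
green 282 [179.759 166.337] [628.839 262.607] yaw 97.07066286477328 [26.539 26.887]
green 439 [325.112 213.273] [ 452.57  -246.759] yaw 141.5122768681695 [23.645 23.807]
green 392 [175.125 216.597] [452.303 280.936] yaw 108.2666034845788 [24.808 24.95 ]
white 28602 [301.951  44.481] [1060.833 -180.913] yaw 89.87764991255226 [ 85.893 459.007]
white 90 [500.811  25.333] [1122.412 -909.279] yaw 104.97600138217462 [ 9.079 19.881]
white 10 [474.3  29.4] [1108.494 -810.863] yaw 30.00066822786934 [3.116 4.257]
white 19 [135.789  44.632] [1068.059  413.659] yaw 93.60982380795804 [4.72 5.87]
white 24 [329.167 157.875] [ 648.879 -266.996] yaw 178.55527667999996 [4.784 5.303]
white 180 [228.35  162.678] [638.541  91.284] yaw 69.8
[... 1483 characters left out ...]
w 104.86077920691785 [4.935 6.706]
orange 11 [66.727 27.091] [1122.97   646.318] yaw 34.21532970980249 [3.63 8.88]
orange 8 [92.125 27.25 ] [1121.326  558.139] yaw 161.82904557655013 [3.828 4.654]
orange 10 [72.8 34.5] [1096.249  625.246] yaw 55.979275897927025 [4.222 6.747]
orange 80 [388.9   151.988] [ 662.471 -472.557] yaw 122.3588390501126 [15.833 18.868]
orange 164 [ 95.72  170.823] [616.037 546.825] yaw 128.88708899267377 [ 8.916 19.218]
orange 122 [278.107 217.779] [440.902 -78.466] yaw 107.89779912799776 [12.155 12.301]
orange 8 [126.125 234.625] [394.666 444.013] yaw 175.41974479354508 [1.062 7.736]
orange 312 [ 80.571 361.183] [-26.509 598.952] yaw 75.46053300169314 [16.467 34.535]
```

Call:
{"api": "apply_moves", "payload": {"increments": [[[1, -0.957, -0.608, 0.233, 0], [1, -0.957, -0.608, 0.233, 0], [1, -0.957, -0.608, 0.233, 0], [1, -0.957, -0.608, 0.233, 0], [1, -0.957, -0.608, 0.233, 0], [1, -0.957, -0.608, 0.233, 0], [1, -0.957, -0.608, 0.233, 0], [1, -0.957, -0.608, 0.233, 0], [1, -0.957, -0.608, 0.233, 0], [1, -0.957, -0.608, 0.233, 0], [1, -0.957, -0.608, 0.233, 0], [1, -0.957, -0.608, 0.233, 0], [1, 0, 0, 0, 0], [1, 0, 0, 0, 0]]], "squeeze": 20}}

```text
time: 2.35
tcp_pos: [452.1, 281.1, 149.8]
eef_rot: [-0.488, -3.103, -0.0]
contact_force: [-0.7, -0.6, -0.0]
opening: 86.6
gripper_force: 0.0
```

```bash
cat >> h.py <<'E'
from scipy.spatial.transform import Rotation as R
np.set_printoptions(precision=3,suppress=True)
def Rt(): return R.from_rotvec(read_state()['eef_rot']).as_matrix()
def units(t):
    s=read_state(); d=Rt().T@(np.array(t,float)-s['tcp_pos'])/30; n=int(np.ceil(abs(d).max()/0.95)); return 'to',np.array(t),'units',d,'rows',n,'each',d/max(n,1)
def look(f,q,z,thr=160,mode='white'):
    P,im=snap('wrist',f); i=im.astype(int); r,g,b=i[...,0],i[...,1],i[...,2]
    m={'white':i.min(2)>thr,'orange':(r-b>40),'green':(g-r>50)&(g-b>20)}[mode]
    n,l,st,c=cv2.connectedComponentsWithStats(m.astype(np.uint8))
    for k in range(1,n):
        if st[k,4]>=150:
            pts=np.array([ray(P,u,v,z)[:2] for v,u in np.argwhere(l==k)[:,:]]); ev,V=np.linalg.eigh(np.cov(pts.T)); x=pts.mean(0)
            print(mode,st[k,4],st[k,:4],c[k],x,'yaw',np.degrees(np.arctan2(V[1,1],V[0,1]))%180,np.sqrt(ev))
    for r in landmark_of('wrist',q)[:3]: print(q,r['score'],w(P,r['location']))
E
python3 - <<'E'
from h import *
look('w1.png','pad_large_top',4); s=read_state(); print(s['time'],s['tcp_pos']); print(units([473.5,79.5,150]))
E
```

```text
white 1674 [167   7  44  49] [188.808  31.076] [308.85  265.684] yaw 132.26236456747696 [9.408 9.478]
white 299 [430  77  20  20] [439.482  86.943] [420.946 464.745] yaw 34.31984725980075 [4.203 4.431]
white 1108 [240 160  39  37] [259.125 178.032] [452.592 283.151] yaw 160.49701554280344 [9.457 9.518]
white 976 [268 304  46  29] [290.915 319.259] [625.841 266.296] yaw 72.02494742811247 [10.982 14.695]
pad_large_top 0.92 [313.705 266.386   1.199]
pad_large_top 0.61 [454.86  281.721   2.914]
2.45 [451.77  281.588 149.906]
('to', array([473.5,  79.5, 150. ]), 'units', array([-2.749, -6.192, -0.005]), 'rows', 7, 'each', array([-0.393, -0.885, -0.001]))
```

View pics/w1.png

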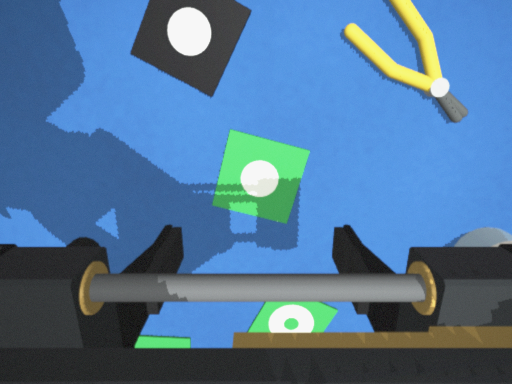

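Call:
{"api": "apply_moves", "payload": {"increments": [[[1, -0.393, -0.885, 0, 0], [1, -0.393, -0.885, 0, 0], [1, -0.393, -0.885, 0, 0], [1, -0.393, -0.885, 0, 0], [1, -0.393, -0.885, 0, 0], [1, -0.393, -0.885, 0, 0], [1, -0.393, -0.885, 0, 0], [1, 0, 0, 0, 0], [1, 0, 0, 0, 0]]]}}

```text
time: 3.58
tcp_pos: [473.7, 79.6, 149.8]
eef_rot: [-0.487, -3.104, -0.001]
contact_force: [0.5, 1.2, 0.6]
opening: 86.7
gripper_force: 0.0
```

```bash
python3 - <<'E'
from h import *
look('w2.png','cap_large_c',46,140); s=read_state(); print(s['time'],s['tcp_pos'])
E
```

```text
white 1473 [442  70  43  44] [462.686  91.442] [444.233 257.821] yaw 15.119389267426584 [8.235 8.292]
white 902 [240 175  34  34] [256.406 191.345] [473.255  79.315] yaw 162.69039047341755 [7.45  7.622]
white 208 [451 239  34   8] [467.755 243.168] [579.452 247.403] yaw 71.86132091691657 [2.126 7.698]
white 4283 [226 283 198  39] [321.544 296.244] [594.438 106.468] yaw 73.06377526699634 [11.027 46.405]
white 1315 [136 315  59  33] [166.237 334.472] [590.851 -54.527] yaw 83.16219048837632 [10.098 16.289]
cap_large_c 0.96 [471.73   80.131  20.996]
3.675 [473.646  79.815 149.767]
```

View pics/w2.png

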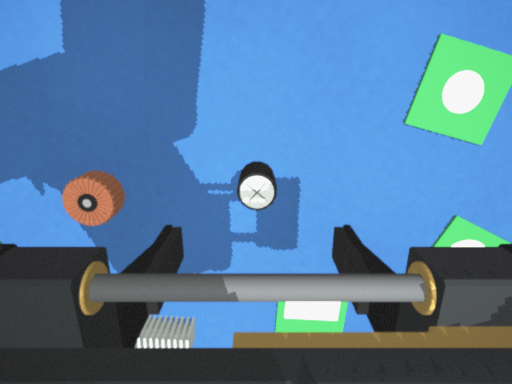

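Call:
{"api": "apply_moves", "payload": {"increments": [[[1, 0, 0, 0.9, 0], [1, 0, 0, 0.9, 0], [1, 0, 0, 0.9, 0], [1, 0, 0, 0.8, 0], [1, 0, 0, 0.53, 0], [1, 0, 0, 0.3, 0], [1, 0, 0, 0, 0], [0, 0, 0, 0, 0], [0, 0, 0, 0, 0], [0, 0, 0, 0, 0], [0, 0, 0, 0, 0], [0, 0, 0, 0, 0], [0, 0, 0, 0, 0], [0, 0, 0, 0, 0]]], "squeeze": 20}}

```text
time: 5.42
tcp_pos: [474.0, 78.6, 19.8]
eef_rot: [-0.488, -3.103, 0.0]
contact_force: [-0.6, -1.2, 0.4]
opening: 34.5
gripper_force: 20.0
```

```bash
python3 - <<'E'
from h import *
s=read_state(); print(s['time'],s['tcp_pos'],s['opening'],s['gripper_force']); print(units([452.6,282.7,s['tcp_pos'][2]]))
E
```

```text
5.425 [474.001  78.616  19.774] 34.507121868380274 19.989278563298285
('to', array([452.6  , 282.7  ,  19.774]), 'units', array([2.766, 6.256, 0.   ]), 'rows', 7, 'each', array([0.395, 0.894, 0.   ]))
```

Call:
{"api": "apply_moves", "payload": {"increments": [[[0, 0, 0, -0.4, 0], [0, 0, 0, -0.8, 0], [0, 0, 0, -0.8, 0], [0, 0.394, 0.891, 0, 0], [0, 0.394, 0.891, 0, 0], [0, 0.394, 0.891, 0, 0], [0, 0.394, 0.891, 0, 0], [0, 0.394, 0.891, 0, 0], [0, 0.394, 0.891, 0, 0], [0, 0.394, 0.891, 0, 0], [0, 0, 0, 0, 0], [0, 0, 0, 0.6, 0], [0, 0, 0, 0.6, 0], [0, 0, 0, 0.4, 0], [0, 0, 0, 0.25, 0], [0, 0, 0, 0, 0]]]}}

```text
time: 7.42
tcp_pos: [452.8, 281.8, 24.2]
eef_rot: [-0.488, -3.103, 0.0]
contact_force: [-0.2, -0.1, -0.7]
opening: 34.3
gripper_force: 20.0
```

```bash
python3 - <<'E'
from h import *
s=read_state(); print(s['time'],s['tcp_pos'],s['opening'],s['gripper_force'],s['contact_force'])
E
```

```text
7.425 [452.758 281.793  24.176] 34.341387786315124 19.990075137466192 [-0.221 -0.1   -0.729]
```

Call:
{"api": "apply_moves", "payload": {"increments": [[[0.6, 0, 0, 0, 0], [1, 0, 0, 0, 0], [1, 0, 0, 0, 0], [1, 0, 0, -0.4, 0], [1, 0, 0, -0.8, 0], [1, 0, 0, -1, 0], [1, 0, 0, -1, 0], [1, -0.275, -0.962, -1, 0], [1, -0.275, -0.962, 0, 0], [1, -0.275, -0.962, 0, 0], [1, -0.275, -0.962, 0, 0], [1, -0.275, -0.962, 0, 0], [1, -0.275, -0.962, 0, 0], [1, -0.275, -0.962, 0, 0], [1, -0.275, -0.962, 0, 0], [1, -0.275, -0.962, 0, 0], [1, -0.275, -0.962, 0, 0], [1, -0.275, -0.962, 0, 0], [1, -0.275, -0.962, 0, 0], [1, 0, 0, 0, 0]]]}}

```text
time: 9.93
tcp_pos: [441.2, -79.6, 151.1]
eef_rot: [0.492, 3.101, -0.001]
contact_force: [0.2, 0.7, 0.1]
opening: 87.2
gripper_force: 0.0
```

```bash
python3 - <<'E'
from h import *
look('w3.png','choke_c',28,140,'orange'); s=read_state(); print(s['time'],s['tcp_pos'],s['joint_positions'])
E
```

```text
orange 1945 [234 153  53  55] [259.566 179.628] [437.449 -75.92 ] yaw 164.61286773741568 [12.545 13.626]
orange 741 [ 79 262  29  53] [ 89.607 288.474] [ 494.803 -278.977] yaw 144.56624854130678 [ 6.234 20.67 ]
orange 746 [408 262  29  53] [424.949 288.318] [601.66   50.466] yaw 179.2650599693593 [ 6.263 20.632]
orange 4759 [233 326 279  22] [383.229 338.73 ] [652.244  -2.956] yaw 73.04511472441745 [ 7.107 89.198]
choke_c 0.78 [441.477 -73.914  11.43 ]
10.025 [440.374 -77.649 150.723] [-0.426  0.433  1.95   0.     0.758 -1.684]
```

View pics/w3.png

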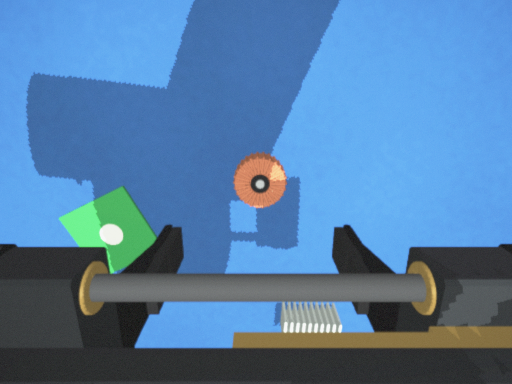

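Call:
{"api": "apply_moves", "payload": {"increments": [[[1, 0, 0.06, 0.9, 0], [1, 0, 0, 0.9, 0], [1, 0, 0, 0.9, 0], [1, 0, 0, 0.8, 0], [1, 0, 0, 0.6, 0], [1, 0, 0, 0.39, 0], [1, 0, 0, 0, 0], [0, 0, 0, 0, 0], [0, 0, 0, 0, 0], [0, 0, 0, 0, 0], [0, 0, 0, 0, 0], [0, 0, 0, 0, 0], [0, 0, 0, 0, 0]]], "squeeze": 25}}

```text
time: 11.65
tcp_pos: [441.3, -76.3, 15.8]
eef_rot: [0.488, 3.103, -0.0]
contact_force: [0.0, -1.0, 3.1]
opening: 49.4
gripper_force: 25.0
```

```bash
python3 - <<'E'
from h import *
s=read_state(); print(s['time'],s['tcp_pos'],s['opening'],s['gripper_force']); print(units([630,263.5,s['tcp_pos'][2]]))
E
```

```text
11.65 [441.292 -76.287  15.75 ] 49.36295770460274 24.999904870055616
('to', array([630.  , 263.5 ,  15.75]), 'units', array([-2.512, 12.71 , -0.   ]), 'rows', 14, 'each', array([-0.179,  0.908, -0.   ]))
```

Call:
{"api": "apply_moves", "payload": {"increments": [[[0, 0, 0, -0.4, 0], [0, 0, 0, -0.8, 0], [0, 0, 0, -0.8, 0], [0, -0.18, 0.908, 0, 0], [0, -0.18, 0.908, 0, 0], [0, -0.18, 0.908, 0, 0], [0, -0.18, 0.908, 0, 0], [0, -0.18, 0.908, 0, 0], [0, -0.18, 0.908, 0, 0], [0, -0.18, 0.908, 0, 0], [0, -0.18, 0.908, 0, 0], [0, -0.18, 0.908, 0, 0], [0, -0.18, 0.908, 0, 0], [0, -0.18, 0.908, 0, 0], [0, -0.18, 0.908, 0, 0], [0, -0.18, 0.908, 0, 0], [0, -0.18, 0.908, 0, 0], [0, 0, 0, 0, 0], [0, 0, 0, 0, 0]]]}}

```text
time: 14.02
tcp_pos: [628.9, 263.0, 75.4]
eef_rot: [-0.487, -3.102, 0.002]
contact_force: [-0.3, 0.7, -1.1]
opening: 49.5
gripper_force: 25.0
```

```bash
python3 - <<'E'
from h import *
s=read_state(); print(s['time'],s['tcp_pos'],s['opening'],s['gripper_force']); print(units([630,263.5,20.4]))
E
```

```text
14.025 [628.939 263.011  75.438] 49.54044413933695 24.999890816397965
('to', array([630. , 263.5,  20.4]), 'units', array([-0.032,  0.029,  1.835]), 'rows', 2, 'each', array([-0.016,  0.015,  0.917]))
```

Call:
{"api": "apply_moves", "payload": {"increments": [[[0, -0.02, 0.02, 0.6, 0], [0, 0, 0, 0.6, 0], [0, 0, 0, 0.4, 0], [0, 0, 0, 0.23, 0], [0, 0, 0, 0, 0], [0.8, 0, 0, 0, 0], [1, 0, 0, 0, 0], [1, 0, 0, 0, 0], [1, 0, 0, -0.4, 0], [1, 0, 0, -0.8, 0], [1, 0, 0, -1, 0], [1, 0, 0, -1, 0], [1, 0, 0, -1, 0], [1, 0, 0, 0, 0]]]}}

```text
time: 15.78
tcp_pos: [633.1, 264.6, 150.7]
eef_rot: [0.486, 3.097, 0.005]
contact_force: [-1.1, -0.1, 0.7]
opening: 86.6
gripper_force: 0.0
```

```bash
python3 - <<'E'
from h import *
look('w4.png','choke_c',28,140,'orange'); s=read_state(); print(s['time'],s['tcp_pos'],s['joint_positions']); print(units([638.5,91,146]))
E
```

```text
orange 2066 [228 152  55  57] [255.39  179.761] [628.825 265.001] yaw 163.66141175850532 [12.93  13.945]
orange 712 [ 79 262  29  53] [ 89.542 288.348] [687.54   66.296] yaw 144.51847188300627 [ 6.085 20.686]
orange 726 [408 262  29  53] [425.056 288.253] [794.511 396.034] yaw 179.6692698273191 [ 6.187 20.798]
orange 4725 [233 326 279  22] [383.15  338.797] [845.72  342.538] yaw 72.97070248638632 [ 7.1   89.697]
choke_c 0.58 [628.725 264.431  16.213]
15.875 [630.641 263.964 147.008] [ 0.233  0.702  1.348 -0.     1.091 -1.026]
('to', array([638.5,  91. , 146. ]), 'units', array([-2.018, -5.407,  0.033]), 'rows', 6, 'each', array([-0.336, -0.901,  0.006]))
```

View pics/w4.png

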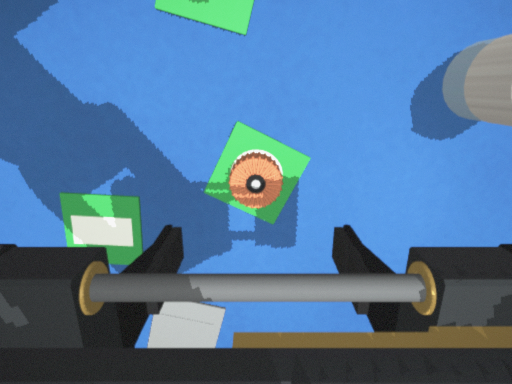

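Call:
{"api": "apply_moves", "payload": {"increments": [[[1, -0.336, -0.901, 0, 0], [1, -0.336, -0.901, 0, 0], [1, -0.336, -0.901, 0, 0], [1, -0.336, -0.901, 0, 0], [1, -0.336, -0.901, 0, 0], [1, -0.336, -0.901, 0, 0], [1, 0, 0, 0, 0.0289], [1, 0, 0, 0, 0.0289], [1, 0, 0, 0, 0.0289], [1, 0, 0, 0, 0.0289], [1, 0, 0, 0, 0.0289], [1, 0, 0, 0, 0.0289], [1, 0, 0, 0, 0.0289], [1, 0, 0, 0, 0.0289], [1, 0, 0, 0, 0.0289], [1, 0, 0, 0, 0], [1, 0, 0, 0, 0]]]}}

```text
time: 18.0
tcp_pos: [638.1, 91.1, 145.7]
eef_rot: [-2.594, -1.771, 0.002]
contact_force: [-0.2, 0.5, 0.6]
opening: 87.1
gripper_force: 0.0
```

```bash
python3 - <<'E'
from h import *
look('w5.png','pad_heatsink_top',4,160); s=read_state(); print(s['time'],s['tcp_pos'],Rt(),s['joint_positions']); print(units([618,-77.5,146]))
E
```

```text
white 8233 [343  29 113 109] [397.16   83.476] [785.521 128.229] yaw 134.93890118035367 [22.657 22.745]
white 2080 [241 146  35  62] [258.414 175.933] [639.699  93.774] yaw 69.4431774148106 [ 9.444 18.081]
white 319 [282 311  30  21] [295.574 321.84 ] [616.541 -83.09 ] yaw 135.9252867090368 [7.69  9.122]
pad_heatsink_top 0.81 [637.107  94.69    4.03 ]
pad_heatsink_top 0.64 [787.591 128.448   3.573]
18.1 [638.395  91.061 146.179] [[ 0.365  0.931 -0.001]
 [ 0.931 -0.365  0.   ]
 [-0.    -0.001 -1.   ]] [-0.031  0.656  1.456 -0.     1.031  0.342]
('to', array([618. , -77.5, 146. ]), 'units', array([-5.479,  1.418,  0.007]), 'rows', 6, 'each', array([-0.913,  0.236,  0.001]))
```

Call:
{"api": "apply_moves", "payload": {"increments": [[[1, -0.913, 0.236, 0, 0], [1, -0.913, 0.236, 0, 0], [1, -0.913, 0.236, 0, 0], [1, -0.913, 0.236, 0, 0], [1, -0.913, 0.236, 0, 0], [1, -0.913, 0.236, 0, 0], [1, 0, 0, 0, 0], [1, 0, 0, 0, 0]]]}}

```text
time: 19.1
tcp_pos: [617.9, -76.9, 146.6]
eef_rot: [-2.596, -1.768, -0.0]
contact_force: [0.4, 0.7, -0.0]
opening: 86.9
gripper_force: 0.0
```

```bash
python3 - <<'E'
from h import *
look('w6.png','heatsink_c',36,140); s=read_state(); print(s['time'],s['tcp_pos'])
E
```

```text
white 1159 [187   0  41  29] [207.476  13.85 ] [633.326  65.124] yaw 158.90419878235514 [5.555 8.621]
white 2415 [237 148  37  73] [255.11  183.505] [617.561 -71.418] yaw 68.78855697231377 [ 8.471 19.159]
white 4752 [ 91 285 334  16] [256.937 292.35 ] [ 578.029 -176.296] yaw 158.48097198094572 [ 4.816 93.961]
heatsink_c 0.69 [616.847 -74.778  18.279]
19.2 [617.929 -76.32  146.634]
```

View pics/w6.png

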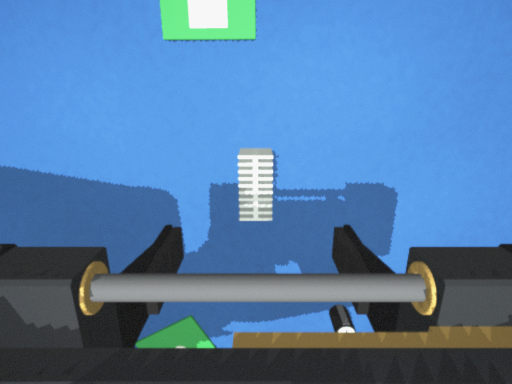

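Call:
{"api": "apply_moves", "payload": {"increments": [[[1, 0.08, -0.08, 0.9, 0], [1, 0, 0, 0.9, 0], [1, 0, 0, 0.9, 0], [1, 0, 0, 0.8, 0], [1, 0, 0, 0.6, 0], [1, 0, 0, 0.27, 0], [1, 0, 0, 0, 0], [0, 0, 0, 0, 0], [0, 0, 0, 0, 0], [0, 0, 0, 0, 0], [0, 0, 0, 0, 0], [0, 0, 0, 0, 0], [0, 0, 0, 0, 0], [0, 0, 0, 0, 0]]]}}

```text
time: 20.95
tcp_pos: [616.6, -74.3, 15.5]
eef_rot: [-2.597, -1.768, 0.0]
contact_force: [0.0, -0.6, 1.1]
opening: 30.3
gripper_force: 25.0
```

```bash
python3 - <<'E'
from h import *
s=read_state(); print(s['time'],s['tcp_pos'],s['opening'],s['gripper_force']); print(units([639.3,92.8,s['tcp_pos'][2]]))
E
```

```text
20.95 [616.609 -74.273  15.539] 30.311570562162917 24.998912760056555
('to', array([639.3  ,  92.8  ,  15.539]), 'units', array([ 5.459, -1.337, -0.   ]), 'rows', 6, 'each', array([ 0.91 , -0.223, -0.   ]))
```

Call:
{"api": "apply_moves", "payload": {"increments": [[[0, 0, 0, -0.4, 0], [0, 0, 0, -0.8, 0], [0, 0, 0, -0.8, 0], [0, 0.91, -0.223, 0, 0], [0, 0.91, -0.223, 0, 0], [0, 0.91, -0.223, 0, 0], [0, 0.91, -0.223, 0, 0], [0, 0.91, -0.223, 0, 0], [0, 0.91, -0.223, 0, 0], [0, 0, 0, 0, 0], [0, 0, 0, 0, 0], [0, 0, 0, 0.6, 0], [0, 0, 0, 0.6, 0], [0, 0, 0, 0.4, 0], [0, 0, 0, 0.24, 0], [0, 0, 0, 0, 0]]]}}

```text
time: 22.95
tcp_pos: [639.3, 92.7, 19.9]
eef_rot: [-2.597, -1.768, 0.0]
contact_force: [-0.2, -0.2, -1.2]
opening: 30.0
gripper_force: 25.0
```

```bash
python3 - <<'E'
from h import *
s=read_state(); print(s['time'],s['tcp_pos'],s['opening'],s['gripper_force'],s['contact_force']); print(units([648,-265,146]))
E
```

```text
22.95 [639.304  92.687  19.945] 30.047042516957138 24.993250829866156 [-0.219 -0.217 -1.159]
('to', array([ 648, -265,  146]), 'units', array([-10.987,   4.64 ,  -4.202]), 'rows', 12, 'each', array([-0.916,  0.387, -0.35 ]))
```

Call:
{"api": "apply_moves", "payload": {"increments": [[[0.6, 0, 0, 0, 0], [1, 0, 0, 0, 0], [1, 0, 0, 0, 0], [1, 0, 0, -0.4, 0], [1, 0, 0, -0.8, 0], [1, 0, 0, -1, 0], [1, 0, 0, -1, 0], [1, -0.916, 0.387, -1, 0], [1, -0.916, 0.387, 0, 0], [1, -0.916, 0.387, 0, 0], [1, -0.916, 0.387, 0, 0], [1, -0.916, 0.387, 0, 0], [1, -0.916, 0.387, 0, 0], [1, -0.916, 0.387, 0, 0], [1, -0.916, 0.387, 0, 0], [1, -0.916, 0.387, 0, 0], [1, -0.916, 0.387, 0, 0], [1, -0.916, 0.387, 0, 0], [1, -0.916, 0.387, 0, 0], [1, 0, 0, 0, 0]]]}}

```text
time: 25.45
tcp_pos: [648.2, -267.9, 147.0]
eef_rot: [2.598, 1.763, 0.001]
contact_force: [-0.5, 0.0, 1.6]
opening: 87.3
gripper_force: 0.0
```

```bash
python3 - <<'E'
from h import *
look('w7.png','cap_small_c',34,140); s=read_state(); print(s['time'],s['tcp_pos'])
E
```

```text
white 376 [240 170  22  22] [250.487 180.864] [ 645.102 -259.164] yaw 63.888664973107836 [4.911 4.964]
white 417 [ 61 216  25  22] [ 73.216 226.681] [ 476.178 -239.539] yaw 32.70658664760123 [5.528 5.626]
white 5449 [ 90 284 336  17] [257.783 292.242] [ 608.483 -369.299] yaw 158.19245909567897 [ 5.564 95.036]
cap_small_c 0.66 [ 646.935 -254.829   14.139]
25.55 [ 647.835 -264.818  146.457]
```

View pics/w7.png

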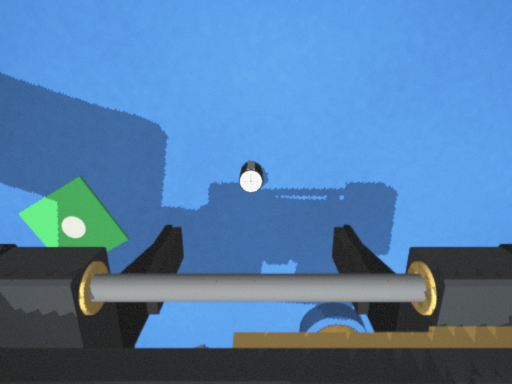

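Call:
{"api": "apply_moves", "payload": {"increments": [[[1, 0.105, -0.12, 0.9, 0], [1, 0, 0, 0.9, 0], [1, 0, 0, 0.9, 0], [1, 0, 0, 0.8, 0], [1, 0, 0, 0.5, 0], [1, 0, 0, 0.28, 0], [1, 0, 0, 0, 0], [0, 0, 0, 0, 0], [0, 0, 0, 0, 0], [0, 0, 0, 0, 0], [0, 0, 0, 0, 0], [0, 0, 0, 0, 0], [0, 0, 0, 0, 0], [0, 0, 0, 0, 0]]], "squeeze": 15}}

```text
time: 27.3
tcp_pos: [645.9, -260.8, 17.9]
eef_rot: [-2.597, -1.768, 0.0]
contact_force: [0.1, -0.1, -0.1]
opening: 25.1
gripper_force: 0.0
```

```bash
python3 - <<'E'
from h import *
s=read_state(); print(s['time'],s['tcp_pos'],s['opening'],s['gripper_force']); print(units([453,-248,s['tcp_pos'][2]]))
E
```

```text
27.3 [ 645.866 -260.78    17.926] 25.063873502683222 0.0
('to', array([ 453.   , -248.   ,   17.926]), 'units', array([-1.96 , -6.138,  0.   ]), 'rows', 7, 'each', array([-0.28 , -0.877,  0.   ]))
```

Call:
{"api": "apply_moves", "payload": {"increments": [[[0, 0, 0, 0, 0], [0, 0, 0, 0, 0], [0, 0, 0, -0.4, 0], [0, 0, 0, -0.8, 0], [0, 0, 0, -1, 0], [0, -0.28, -0.877, 0, 0], [0, -0.28, -0.877, 0, 0], [0, -0.28, -0.877, 0, 0], [0, -0.28, -0.877, 0, 0], [0, -0.28, -0.877, 0, 0], [0, -0.28, -0.877, 0, 0], [0, -0.28, -0.877, 0, 0], [0, 0, 0, 0, 0], [0, 0, 0, 0, 0]]]}}

```text
time: 29.05
tcp_pos: [454.4, -249.0, 84.7]
eef_rot: [2.595, 1.766, 0.002]
contact_force: [0.6, 0.4, -0.1]
opening: 21.3
gripper_force: 15.0
```

```bash
python3 - <<'E'
from h import *
look('w8.png','pad_small_top',4,150,'green'); s=read_state(); print(s['time'],s['tcp_pos'],s['opening'],s['gripper_force'],s['joint_positions'])
E
```

```text
green 7523 [185 129 136 107] [253.977 185.957] [ 456.361 -236.932] yaw 152.173896960616 [19.375 25.103]
pad_small_top 0.65 [ 452.49  -248.313    6.377]
29.15 [ 454.545 -248.8     84.418] 21.311227000420526 15.00005777925253 [-0.717  0.62   1.825  0.     0.693 -0.342]
```

View pics/w8.png

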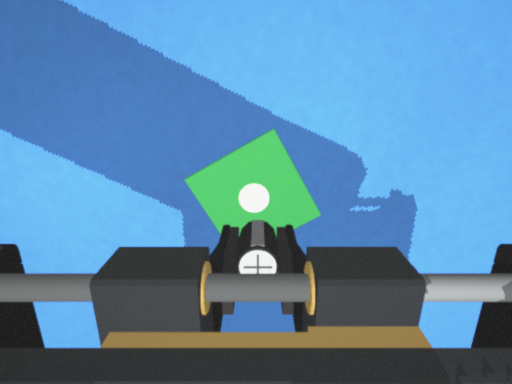

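```bash
python3 - <<'E'
from h import *
P=camera_params('wrist'); a=ray(P,254,197.5,4); b=ray(P,258,267,34+84.4-17.9); t=np.array(read_state()['tcp_pos']); print(a,b,t,Rt().T@(a-b)/30)
E
```

```text
[ 453.073 -244.985    4.   ] [ 454.789 -247.812  100.5  ] [ 454.545 -248.8     84.418] [ 0.069 -0.096  3.216]
```

Call:
{"api": "apply_moves", "payload": {"increments": [[[0, 0.05, -0.07, 0.6, 0], [0, 0, 0, 0.6, 0], [0, 0, 0, 0.5, 0], [0, 0, 0, 0.25, 0], [0, 0, 0, 0.1, 0], [0, 0, 0, 0, 0], [0.6, 0, 0, 0, 0], [1, 0, 0, 0, 0], [1, 0, 0, 0, 0], [1, 0, 0, -0.4, 0], [1, 0, 0, -0.8, 0], [1, 0, 0, -1, 0], [1, 0, 0, -1, 0], [1, 0, 0, -1, 0], [1, 0, 0, -1, 0], [1, 0, 0, 0, 0], [1, 0, 0, 0, 0]]]}}

```text
time: 31.28
tcp_pos: [451.1, -245.5, 178.4]
eef_rot: [-2.596, -1.768, 0.0]
contact_force: [-0.4, -0.0, -0.5]
opening: 86.9
gripper_force: 0.0
```

```bash
python3 - <<'E'
from h import *
s=read_state(); print(s['time'],s['tcp_pos'],s['opening'],s['contact_force'])
P,im=snap('wrist','w9.png'); c=im[120:260,180:340]
T,it=snap('top','top2.png'); a=it[90:290,130:350]
A=cv2.resize(a,(600,545),interpolation=cv2.INTER_CUBIC); B=cv2.resize(c,(190,166)); A[379:545,410:600]=B
cv2.imwrite('pics/fin.png',A[:,:,::-1])
for q in ['cap_large_c','cap_small_c','heatsink_c','choke_c']:
    for r in landmark_of('top',q)[:2]: print(q,r['score'],w(T,r['location']))
E
```

```text
31.275 [ 451.099 -245.452  178.407] 86.9084271051378 [-0.359 -0.006 -0.462]
cap_large_c 0.54 [452.21  280.358  28.283]
cap_small_c 0.47 [ 450.059 -247.761   19.945]
heatsink_c 0.42 [638.879  93.489  22.125]
heatsink_c 0.18 [627.181 263.963   3.575]
choke_c 0.71 [628.499 264.685  17.035]
```

View pics/fin.png

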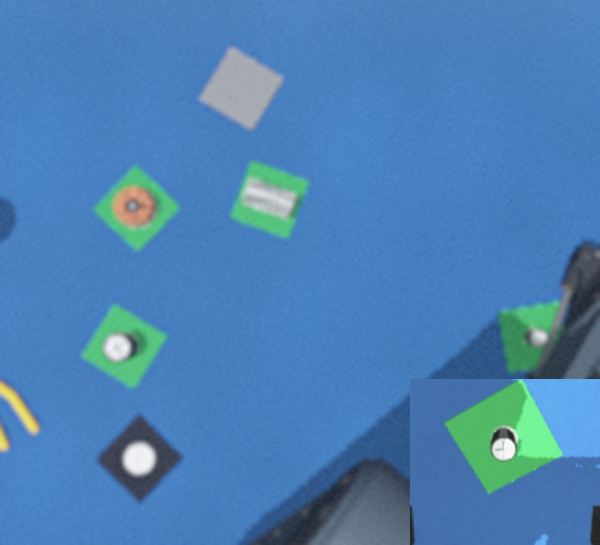

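All four parts stand on their own green pads: the choke at (134,206), the heat sink at (269,199), the large cap at (120,347) and the small cap at (538,337) and in the inset. The gripper is clear of everything, so I'm handing in.

```bash
python3 -c "from station import *; print(job_done())"
```

```text
the job is handed in; nothing more can be done
None
```

I placed all four components upright on their matching pads, about 3 mm or less from each silhouette's centre by the last camera check, and handed the job in at about 31 s; the judge's verdict was not shown.

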